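# Face a spindle cartridge to the code reader and set its clamp screw

### The arm

A 7-joint arm with a two-finger parallel gripper is mounted at the origin on the work surface. World frame = base frame: x ahead of the robot, y to its left, z up, the work surface at z = 0. Lengths are in m, angles in rad, forces in N, time in s.
With the tool pointing down it reaches from about 0.375 to 0.925 m from the base axis. Payload 3.1 kg.
Tool frame: the origin (TCP) lies between the finger pads; the fingertips stand 19 mm ahead of it and the grasp point (between the pads) is the TCP; z points along the fingers, y is the direction in which the jaws open and shut (so a half turn about z gives the same grasp; the last joint's range is limited). The gripper opens to 85 mm and grips with 20 to 120 N. Pads are 22 mm wide; open, the fingers measure 114 mm over their backs; the gripper's body (76 mm by 85 mm) begins 54 mm behind the grasp point. The pads swing forward as they close: fully open they stand 13 mm farther back than shut.
Start: joints at [1.155, 0.383, 0.044, 1.598, -0.018, 1.161, -0.05], TCP at [0.203, -0.617, 0.226] pointing down, gripper open.
Joint ranges: [-2.61, 2.61], [-0.41, 2.15], [-1.48, 1.57], [0, 2.5], [-1.57, 4.71], [0.05, 1.97], [-2.85, 2.85]. Speed limits (rad/s): [2.79, 2.79, 3.14, 3.14, 3.14, 3.14, 3.14].

### API

Orientations are given as a unit quaternion [x, y, z, w].
In Python, from bench import move_ptp, movel, move_j, move_gripper, pause, inverse_kinematics, read_camera, camera_params, MotionError, sign_off, look_for, tip_of, read_time_s, read_qpos, read_joint_vel, read_effort, read_eef_pos, read_tcp_rot, read_ft_force, read_ft_torque, read_finger_gap gives the robot as it stands. Calls block until the motion is done:
- move_ptp(position, orientation): joint-space move of the TCP to a pose.
- movel(position, orientation=None, speed=0.15): straight line of the TCP; orientation=None keeps the orientation; speed is the mean speed in m/s.
- move_j(angles): joint-space move.
- move_gripper(opening, effort=None): finger opening in m; effort is the grip in N (None keeps the last); returns when the fingers have stopped.
- pause(seconds).
- inverse_kinematics(position, orientation): joint angles nearest the present ones, or None.
- read_camera(name): name is "side" or "top"; returns the picture (384x512x3 uint8, red, green, blue); there is no depth.
- camera_params(name): a dict with "K" (3x3 intrinsics, pixels), "dist_coeffs" ([k1, k2, p1, p2, k3] as OpenCV has them; the pictures are not rectified), "camera_from_world" (4x4, takes a point from world to camera coordinates). Camera axes: x right, y down, z forward; pixel columns grow to the right and rows downward; lengths in m; the calibration is good to about 2 mm. A picture is of the moment at which its call begins. camera_params takes no time and is no camera call.
A pose or a line that the arm cannot do raises MotionError and nothing moves.
- sign_off(): hands the job in, once; it reports no verdict.
Trained networks look in the newest picture that a camera, given by its name, has taken for a name from the list of things; names that differ only in an ending like _2 or _b are one class to them, and where a whole thing is asked for, a point or a joint stands for the part that bears it (a point fixed in the world has none). Each returns a list of dicts, best first, with "confidence" (0 to 1); they miss things now and then, are a little off and sometimes report something else, mostly with a low value. They report only what shows in the picture. A call takes as long as a camera call. They do not tell look-alikes from the thing itself.
- look_for(camera, name): "at" ([column, row] in pixels, amid what is visible of it).
- tip_of(camera, name): "at" ([column, row] in pixels: a listed point, or the origin of a listed thing).
Readings, each from a call of its own:
- read_time_s(): time.
- read_qpos(): joint angles.
- read_joint_vel(): joint speeds.
- read_effort(): joint torques, N m.
- read_eef_pos(): TCP position.
- read_tcp_rot(): TCP orientation.
- read_ft_force(): force on the tool from outside, world axes, zero at the start.
- read_ft_torque(): the same for the moment, N m.
- read_finger_gap(): finger opening in m.
Only numpy, scipy, OpenCV 4.12 (cv2) and the standard library are available. Lean on these libraries where they do the work, as an engineer would, in place of code of your own. Each camera call takes 0.05 s, during which the arm holds its last target.

### The job

At the fixture on the deburring bench, first turn the spindle cartridge in its nest until its code mark squarely faces the black code reader, and let go of it. Then turn the orange thumbscrew clockwise until it seats firmly, and back it off a quarter turn so the strap has running clearance. Finish still gripping the thumbscrew at that setting, holding it there for a colleague to lock; leave the mallet, the flange and the collet where they lie.

Things in the scene. Friction and masses are not known exactly. Their poses are not given: they have to be found in the camera images.
- fixture: Fixed steel base plate, 20 mm thick, on the bench; x -55..55 mm, y -175..145 mm in its own frame. Origin: on the vertical axis of the cartridge's nest, at bench level; z up. The code reader stands on its +y side and looks along -y. The thumbscrew's vertical axis is at x 0, y -120 mm.
- reader_window (a point): Centre of the red window of the code reader, 93.5 mm from the nest's axis, 52 mm above the bench; axes as the fixture's; it looks at the nest's axis. The reader is a fixed black block behind it, 50 mm wide (x), 34 mm deep (y), its top 69 mm above the bench with a red stripe along the front edge.
- strap_tip (a point): End, by the cartridge, of the underside of an aluminium strap (26 mm wide, 9 mm thick, top below 43 mm above the bench) that runs from under the thumbscrew to over the edge of the cartridge's foot. The screw lowers it 1 mm per rad clockwise; even when seated it stays 1.5 mm clear of the foot. Do not handle.
- cartridge: Loose round grey metal cartridge, about 0.5 kg, upright in the nest, free to turn there (1.5 mm radial play). Origin: centre of its underside, 10 mm above the bench; z up. Spigot 44 mm diameter, z 0..10 mm, in the nest; foot 68 mm diameter, z 10..18; body 42 mm diameter, z 18..100 mm. The code mark is on its +x side: it faces the reader when +x points along the fixture's +y.
- mark (a point): Centre of the white code patch (16 x 24 mm with black dots) on the cartridge's side, 21.5 mm from its axis, 52 mm above the bench. A 5 mm wide yellow line runs from the patch up the side and in over the rim of the top face on the same side, and over the foot flange.
- clamp_screw (a joint): Turn of the thumbscrew, rad, grows clockwise seen from above, 0 to 3.4. At 3.4 it seats: a hard stop, the torque rises sharply. A quarter turn back from there is 1.83. It starts short of the seat, turns against about 0.06 N m of friction, stays where it is left, and does not rise or sink.
- thumb_wing: Orange flat grip bar of the thumbscrew, 44 mm long (its x), 12 mm thick (its y), 36 mm high, a white dash on the +x half of its top. Origin: on the screw's axis at the bar's underside, 53 mm above the bench (top at 89 mm). A brass collar of 36 mm diameter lies under it. Pinch it from above across its thickness. At joint value 0 its x lies along the fixture's x.
- mallet: Bystander: orange mallet lying flat, head 100 x 60 mm (along its x), handle 170 mm to its -y; origin at bench level under the head's centre. Leave alone.
- flange: Bystander: round steel flange, 120 mm diameter, 28 mm high; origin under its centre. Leave alone.
- collet: Bystander: round steel collet, 72 mm diameter, 52 mm high; origin under its centre. Leave alone.
Not all that is in view belongs to the job. Leave any blue look-alike of the cartridge alone.

How it is judged:
By the outcome, as a careful person would: the job done as asked, in the order asked, and still so for the second after the job is handed in, while the arm keeps its last pose, push and grip.
It also fails if it takes over 51 s, if anything falls off the work surface, if the arm or the gripper's body presses on something with over 40 N, if the wrist force passes 120 N, or if a joint passes its speed limit or range.

## Working session

There is one attempt and no reset: what is moved stays moved. The work goes in short steps, each a Python script; the robot and the scene stay as the last script left them, time stands still between calls to the robot, and variables do not carry over. Pictures are saved under pics/ and viewed, and the job is handed in when it is done.

```bash
ls; mkdir -p pics; python3 - <<'E'
from bench import *
import cv2
print(read_time_s(), read_qpos(), read_eef_pos(), read_tcp_rot())
for c in("side","top"):
    im=read_camera(c); cv2.imwrite(f"pics/{c}0.png",im[:,:,::-1])
    p=camera_params(c); print(c,p["K"],p["dist_coeffs"],p["camera_from_world"])
    for n in("cartridge","thumb_wing","mark","reader_window","fixture","strap_tip"):
        print(n,[(d["at"],d["confidence"]) for d in look_for(c,n)][:3],[(d["at"],d["confidence"]) for d in tip_of(c,n)][:3])
print(read_time_s())
E
```

```text
pics
0.0 [ 1.15523362  0.38384695  0.04385238  1.59956073 -0.01789886  1.16115846
 -0.04990366] [ 0.20277839 -0.61657529  0.22448586] [ 9.87399342e-01  1.58243084e-01 -2.76467798e-04 -1.26041115e-03]
side [[380.81108719   0.         261.48635132]
 [  0.         380.81108719 196.12931432]
 [  0.           0.           1.        ]] [0.01888468 0.         0.         0.         0.        ] [[ 0.96088674 -0.27674901  0.01032723 -0.58726565]
 [-0.19948492 -0.71752504 -0.66735567  0.14635937]
 [ 0.19210007  0.63919309 -0.74466755  1.01026666]
 [ 0.          0.          0.          1.        ]]
cartridge [([179.6, 203.8], 0.96), ([233.5, 182.4], 0.65), ([302.0, 353.8], 0.32)] [([234.5, 191.7], 0.72), ([181.7, 209.2], 0.63)]
thumb_wing [([234.2, 212.1], 0.64)] [([236.3, 211.8], 0.58)]
mark [([181.3, 204.3], 0.72), ([233.5, 182.1], 0.6)] [([177.9, 200.1], 0.87), ([241.1, 181.0], 0.61)]
reader_window [([232.2, 206.4], 0.69)] [([231.4, 158.9], 0.97), ([309.3, 173.8], 0.22)]
fixture [([235.7, 204.5], 0.8)] [([232.1, 193.4], 0.91)]
strap_tip [([237.4, 199.4], 0.66)] [([235.6, 210.6], 0.56), ([236.
[... 195 characters left out ...]
    0.        ] [[-0.02379511 -0.99971362  0.00254328  0.00492947]
 [-0.97923819  0.02279532 -0.20142725  0.6064994 ]
 [ 0.20131159 -0.00728346 -0.97950018  1.06140611]
 [ 0.          0.          0.          1.        ]]
cartridge [([228.5, 219.1], 0.95), ([243.9, 280.3], 0.8)] [([227.5, 216.6], 0.96), ([244.2, 277.7], 0.55)]
thumb_wing [([271.1, 227.0], 0.69)] [([274.6, 222.2], 0.58)]
mark [([230.5, 219.9], 0.93), ([243.2, 279.5], 0.65)] [([226.0, 208.8], 0.86), ([230.6, 282.3], 0.8)]
reader_window [([241.7, 219.7], 0.68)] [([190.8, 209.0], 0.92)]
fixture [([239.6, 221.5], 0.83), ([115.9, 242.7], 0.39)] [([227.0, 217.7], 0.56)]
strap_tip [([248.8, 221.7], 0.86)] [([235.4, 221.7], 0.56)]
1.3
```

```bash
python3 - <<'E'
import cv2,numpy as np
a=cv2.imread("pics/side0.png");b=cv2.imread("pics/top0.png")
cv2.imwrite("pics/both.png",np.hstack([cv2.resize(a,(400,300)),cv2.resize(b,(400,300))]))
ca=cv2.resize(a[130:250,150:310],None,fx=5,fy=5,interpolation=cv2.INTER_CUBIC)
cb=cv2.resize(b[180:300,160:320],None,fx=5,fy=5,interpolation=cv2.INTER_CUBIC)
cv2.imwrite("pics/cs.png",ca);cv2.imwrite("pics/ct.png",cb)
E
```

```text
(no output)
```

View pics/both.png

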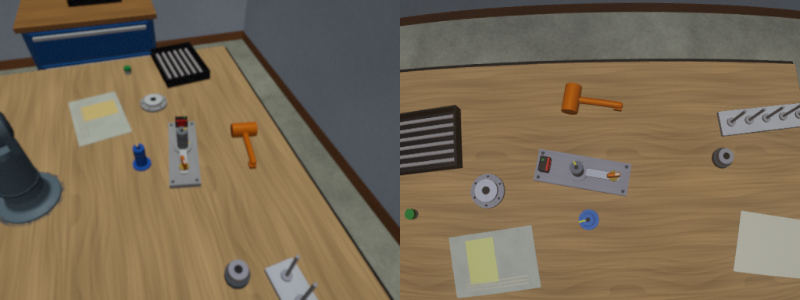

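View pics/cs.png

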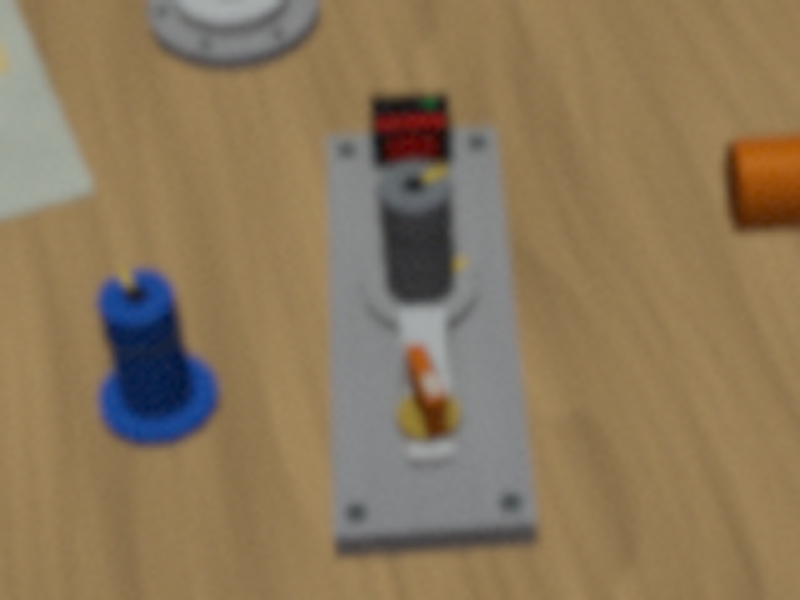

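View pics/ct.png

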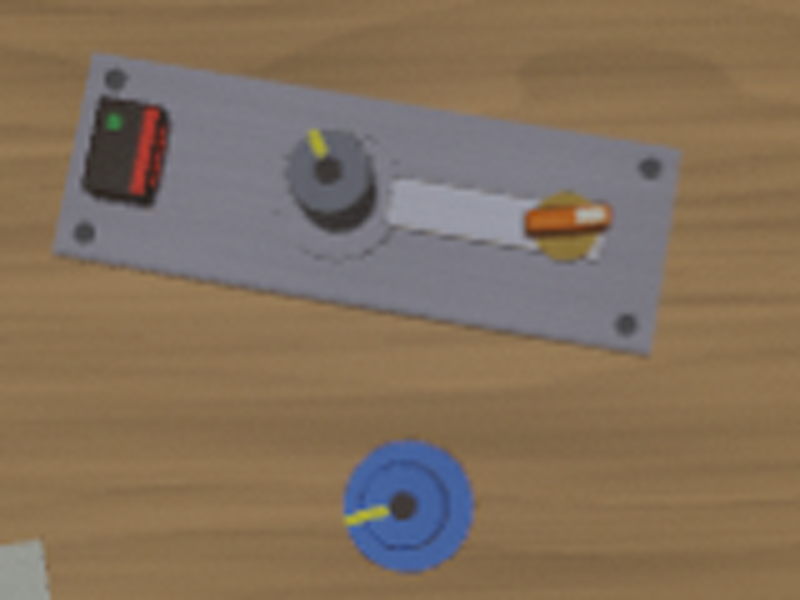

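The top picture shows two cartridge candidates: grey at (227,217), standing in the nest, and blue at (241,281), loose on the bench. The enlarged crop confirms that grey is the one meant. Its yellow line points roughly along fixture +x, and the reader is at the left. The wing's dash is at the right, at about (278,223). Next I fit the fixture pose and the angles.

```bash
cat > h.py <<'E'
import numpy as np,cv2
from bench import *
from scipy.optimize import least_squares
from scipy.spatial.transform import Rotation as R
P={c:camera_params(c) for c in("side","top")}
def proj(c,X):
    p=P[c];T=p["camera_from_world"]
    return cv2.projectPoints(np.atleast_2d(X).astype(float),cv2.Rodrigues(np.array(T)[:3,:3])[0],np.array(T)[:3,3],np.array(p["K"]),np.array(p["dist_coeffs"]))[0][:,0]
def back(c,uv,z):
    p=P[c];T=np.array(p["camera_from_world"])
    n=cv2.undistortPoints(np.array(uv,float).reshape(-1,1,2),np.array(p["K"]),np.array(p["dist_coeffs"]))[:,0]
    d=np.c_[n,np.ones(len(n))]@T[:3,:3]; o=-T[:3,:3].T@T[:3,3]
    return o+d*((z-o[2])/d[:,2])[:,None]
def rz(a): return np.array([[np.cos(a),-np.sin(a),0],[np.sin(a),np.cos(a),0],[0,0,1]])
def down(psi): # tool z down, tool y (jaw) at world yaw psi
    y=np.array([np.cos(psi),np.sin(psi),0]);z=np.array([0,0,-1.]);x=np.cross(y,z)
    return R.from_matrix(np.c_[x,y,z]).as_quat()
E
cat > fit.py <<'E'
from h import *
F=np.array([[55,145,20],[55,-175,20],[-55,-175,20],[-55,145,20]])/1e3
pt=np.array([[93,53],[680,150],[650,355],[53,255]])/5+[160-.4,180-.4]
ps=np.array([[497,128],[535,528],[338,540],[330,133]])/5+[150-.4,130-.4]
def w(q): return F@rz(q[2]).T+[q[0],q[1],0]
for use in("top","side","both"):
    def res(q):
        r=[]
        if use!="side": r.append(proj("top",w(q))-pt)
        if use!="top": r.append(proj("side",w(q))-ps)
        return np.concatenate(r).ravel()
    s=least_squares(res,[.55,0,0]); print(use,s.x,np.round(s.fun,1))
E
python3 - <<'E'
exec(open('fit.py').read())
q=s.x
im=cv2.imread("pics/top0.png"); hsv=cv2.cvtColor(im,cv2.COLOR_BGR2HSV)
G=lambda x,y,z:(rz(q[2])@[x,y,z]+[q[0],q[1],0])
print("axis top proj",proj("top",G(0,0,.11)),"wing top",proj("top",G(0,-.12,.089)),"reader",proj("top",G(0,.0935,.052)),"sidewin",proj("side",G(0,.0935,.052)))
# yellow on cartridge
sub=(slice(195,235),slice(210,250))
m=cv2.inRange(hsv,(22,120,100),(38,255,255)); 
ys,xs=np.nonzero(m[sub]);print("yellow",len(xs),xs.mean()+210,ys.mean()+195)
for n,lo,hi,z in(("yellow",(22,120,90),(38,255,255),.11),):
    e=back("top",np.c_[xs+210,ys+195],z); c=e.mean(0); print(c)
m=cv2.inRange(hsv,(3,150,120),(16,255,255)); m[:, :262]=0;m[:,285:]=0;m[:215]=0;m[235:]=0
ys,xs=np.nonzero(m);print("orange",len(xs),xs.min(),xs.max(),ys.min(),ys.max())
E
```

```text
top [ 0.54174183  0.06774041 -0.18773263] [-0.2  0.1  0.3  0.   0.1  0.  -0.3 -0.1]
side [ 0.5447891   0.06513985 -0.19201625] [ 0.3  0.   0.7 -0.5 -0.8 -0.2 -0.2  0.8]
both [ 0.54312118  0.06683685 -0.18880171] [ 0.2 -0.5  0.7 -0.4  0.4 -0.5  0.1 -0.7 -0.4 -0.2  0.1 -0.9 -1.3 -0.5
 -0.9  0.6]
axis top proj [[225.46518545 213.5063584 ]] wing top [[273.69153124 222.68604342]] reader [[191.4166812  210.95016368]] sidewin [[231.83589711 159.33589789]]
yellow 11 223.0 208.0
[0.55687226 0.07272782 0.11      ]
orange 45 265 281 221 225
```

```bash
cat > ang.py <<'E'
from h import *
def cart(im,q,verbose=1):
    # rectify the top face plane z=.11 : 0.5mm/px, fixture frame, from top camera
    n=161; g=(np.arange(n)-80)*.0005
    X,Y=np.meshgrid(g,g[::-1]); pts=np.c_[X.ravel(),Y.ravel(),np.full(X.size,.11)]@rz(q[2]).T+[q[0],q[1],0]
    uv=proj("top",pts).astype(np.float32).reshape(n,n,2)
    r=cv2.remap(im,uv[...,0],uv[...,1],cv2.INTER_CUBIC).astype(float)
    yl=np.clip(np.minimum(r[...,0],r[...,1])-r[...,2]-15,0,None)
    rr=np.hypot(X,Y); yl[rr>.026]=0
    cy=np.array([(yl*X).sum(),(yl*Y).sum()])/yl.sum()
    gr=r.sum(2); dk=np.clip(np.median(gr[rr<.012])-25-gr,0,None); dk[rr>.011]=0; dk[yl>0]=0
    ch=np.array([(dk*X).sum(),(dk*Y).sum()])/dk.sum()
    d=cy-ch; 
    C=np.cov(np.c_[X.ravel(),Y.ravel()].T,aweights=yl.ravel()); v=np.linalg.eigh(C)[1][:,1]
    print("yellow c mm",cy*1e3,"hole mm",ch*1e3,"angle from fixture x deg",np.degrees(np.arctan2(d[1],d[0])),"pca",np.degrees(np.arctan2(v[1],v[0]))%180)
    return r,np.arctan2(d[1],d[0])
def wing(im,q):
    n=161; g=(np.arange(n)-80)*.0005
    X,Y=np.meshgrid(g,g[::-1]); pts=np.c_[X.ravel(),Y.ravel()-.12,np.full(X.size,.089)]@rz(q[2]).T+[q[0],q[1],0]
    uv=proj("top",pts).astype(np.float32).reshape(n,n,2)
    return cv2.remap(im,uv[...,0],uv[...,1],cv2.INTER_CUBIC)
E
python3 - <<'E'
from ang import *
q=[ 0.54312118,0.06683685,-0.18880171]
im=cv2.imread("pics/top0.png")[:,:,::-1].copy()
r,a=cart(im,q); w=wing(im,q)
o=np.hstack([np.clip(r,0,255).astype(np.uint8),w])[:,:,::-1]
o=cv2.resize(o,None,fx=2.4,fy=2.4)
for k in(0,1): cv2.circle(o,(int((80.5+161*k)*2.4),193),3,(255,0,255),1)
cv2.imwrite("pics/rect.png",o)
E
```

```text
yellow c mm [12.04088718  8.28293751] hole mm [-0.40031475  0.81791761] angle from fixture x deg 30.964768129618488 pca 32.50347780651799
```

View pics/rect.png

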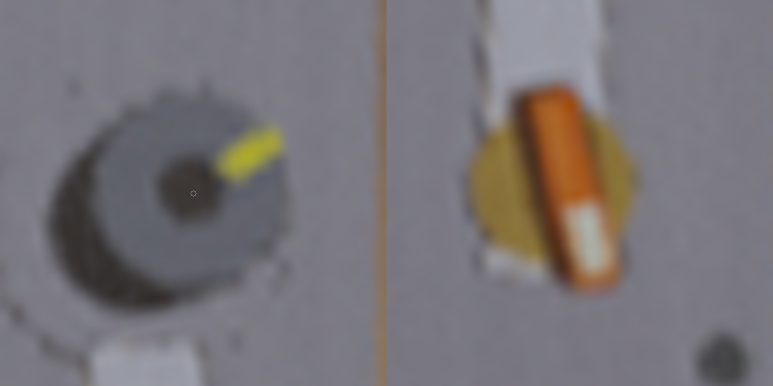

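The rectified view shows the cartridge mark about 31-32° from fixture x, so it needs about +58.5° counter-clockwise. The wing's dash is about 75-77° clockwise, so the joint stands near 1.32. The fitted axes agree with the picture to about 1 mm. Next, the wrist ranges.

```bash
cat >> h.py <<'E'
q=np.array([0.54312118,0.06683685,-0.18880171])
def fx(x,y,z): return rz(q[2])@[x,y,z]+[q[0],q[1],0]
E
python3 - <<'E'
from h import *
C=fx(0,0,.088);W=fx(0,-.12,.076);print(C,W,np.hypot(*C[:2]),np.hypot(*W[:2]))
for n,X in(("C",C),("W",W)):
  for d in range(-180,181,20):
    s=inverse_kinematics(X,down(np.radians(d)))
    print(n,d,None if s is None else np.round(s,2))
E
```

```text
[0.54312118 0.06683685 0.088     ] [ 0.52059934 -0.05103073  0.076     ] 0.5472182203495374 0.5230944504029459
C -180 [ 0.77  0.76 -1.25  1.91  0.82  1.1   2.32]
C -160 [-1.09  0.67  1.15  1.99 -0.75  0.99 -2.36]
C -140 [ 0.2   0.4  -0.47  1.94  0.24  0.86 -2.83]
C -120 [ 0.24  0.41 -0.51  1.93  0.26  0.86 -2.5 ]
C -100 [ 0.33  0.44 -0.62  1.93  0.33  0.88 -2.21]
C -80 [ 0.36  0.45 -0.66  1.93  0.35  0.88 -1.88]
C -60 [ 0.39  0.46 -0.7   1.93  0.38  0.89 -1.55]
C -40 [ 0.42  0.47 -0.74  1.93  0.4   0.9  -1.21]
C -20 [ 0.42  0.47 -0.73  1.93  0.4   0.9  -0.86]
C 0 [ 0.44  0.47 -0.75  1.93  0.41  0.9  -0.53]
C 20 [ 0.45  0.48 -0.78  1.92  0.43  0.91 -0.19]
C 40 [ 0.47  0.49 -0.8   1.92  0.44  0.91  0.15]
C 60 [ 0.49  0.5  -0.83  1.92  0.46  0.92  0.48]
C 80 [ 0.52  0.51 -0.86  1.92  0.49  0.93  0.81]
C 100 [ 0.62  0.58 -1.    1.92  0.6   0.97  1.08]
C 120 [ 0.77  0.76 -1.25  1.91  0.82  1.1   1.28]
C 140 [ 0.77  0.76 -1.25  1.91  0.82  1.1   1.63]
C 160 [ 0.77  0.76 -1.25  1.91  0.82  1.1   1.98]
C 180 [ 0.77  0.76 -1.25  1.91  0.82  1.1   2.32]
W -180 [-0.99  0.9   1.37  2.06 -1.01  1
[... 208 characters left out ...]
-1.89]
W -80 [ 0.39  0.38 -0.43  2.    0.21  0.81 -1.55]
W -60 [ 0.42  0.38 -0.46  2.    0.23  0.81 -1.22]
W -40 [ 0.45  0.39 -0.49  2.    0.25  0.82 -0.88]
W -20 [ 0.47  0.39 -0.52  2.    0.26  0.82 -0.55]
W 0 [ 0.49  0.4  -0.55  2.    0.28  0.82 -0.21]
W 20 [ 0.52  0.4  -0.58  1.99  0.29  0.83  0.13]
W 40 [ 0.54  0.41 -0.6   1.99  0.31  0.83  0.46]
W 60 [ 0.56  0.41 -0.63  1.99  0.32  0.83  0.8 ]
W 80 [ 0.61  0.43 -0.68  1.99  0.36  0.84  1.12]
W 100 [ 0.67  0.45 -0.76  1.99  0.41  0.86  1.43]
W 120 [ 1.01  0.73 -1.24  1.98  0.81  1.06  1.48]
W 140 [ 1.01  0.73 -1.24  1.98  0.81  1.06  1.83]
W 160 [ 1.01  0.73 -1.24  1.98  0.81  1.06  2.18]
W 180 [-0.99  0.9   1.37  2.06 -1.01  1.13 -2.28]
```

```bash
python3 - <<'E'
from h import *
c=fx(-.0004,.0008,0); o=down(np.radians(-38))
move_ptp([c[0],c[1],.20],o); print(read_time_s())
movel([c[0],c[1],.088],o,speed=.12)
print(read_time_s(),read_eef_pos(),read_ft_force())
move_gripper(.03,40); pause(.2)
print(read_time_s(),read_finger_gap(),read_ft_force(),read_ft_torque(),read_qpos())
for c in("side","top"):cv2.imwrite(f"pics/{c}1.png",read_camera(c)[:,:,::-1])
E
python3 -c "
import cv2,numpy as np
a=cv2.imread('pics/side1.png')[110:260,150:350];b=cv2.imread('pics/top1.png')[150:300,150:350]
cv2.imwrite('pics/g1.png',cv2.resize(np.hstack([a,b]),None,fx=2,fy=2,interpolation=2))"
```

```text
4.0
5.0833 [0.54374222 0.06797788 0.08885256] [ 0.32420623 -0.84427904  0.07487963]
5.7667 0.04028862373843064 [ 0.36853509 -1.03281716  5.41969343] [-0.06832381  0.17963895 -0.00530558] [ 0.38725157  0.45479387 -0.69557011  1.92652102  0.37171156  0.88954554
 -1.1600938 ]
```

View pics/g1.png

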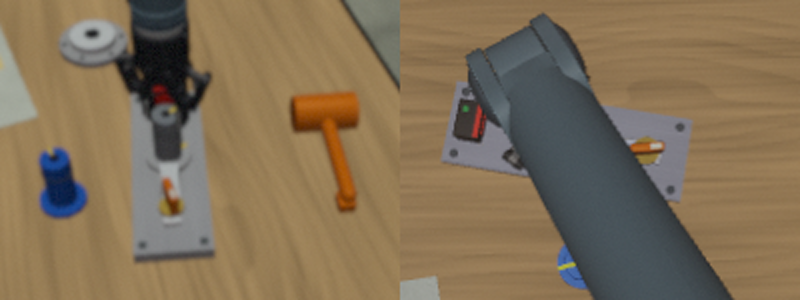

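```bash
python3 -c "
import cv2,numpy as np
a=cv2.imread('pics/side1.png')[110:210,180:300]
cv2.imwrite('pics/g1b.png',cv2.resize(a,None,fx=6,fy=6,interpolation=2))"
```

```text
(no output)
```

View pics/g1b.png

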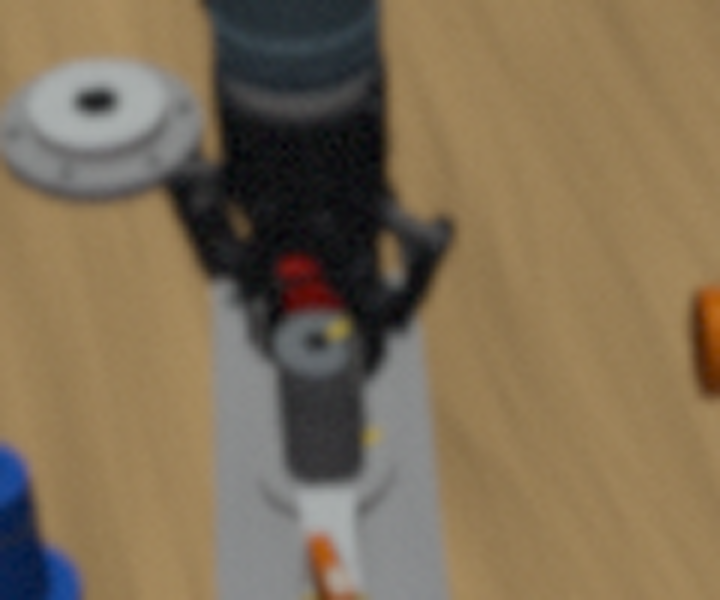

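```bash
python3 - <<'E'
from h import *
j=np.array(read_qpos()); j[6]+=np.radians(58.5)
t=read_time_s(); move_j(j); pause(.1)
print(read_time_s()-t,read_qpos()[6]-j[6],read_finger_gap(),read_ft_force(),read_ft_torque())
move_gripper(.085); p=read_eef_pos(); print(p,read_ft_force())
movel([p[0],p[1],.19],speed=.2)
# go beside, above the wing, clear of the top view?
w=fx(-.0010,-.12,0); 
cv2.imwrite("pics/top2.png",read_camera("top")[:,:,::-1]);cv2.imwrite("pics/side2.png",read_camera("side")[:,:,::-1]);print(read_time_s())
E
python3 -c "
import cv2,numpy as np
a=cv2.imread('pics/side2.png')[110:260,150:350];b=cv2.imread('pics/top2.png')[150:300,150:350]
cv2.imwrite('pics/g2.png',cv2.resize(np.hstack([a,b]),None,fx=2,fy=2,interpolation=2))"
```

```text
1.0666000000000002 -0.0008169424461050845 0.040381359157866975 [-2.44751973  2.17514884  4.71388629] [ 0.50511688  0.61473473 -0.01702425]
[0.54370438 0.06719368 0.0886383 ] [0.01236209 1.28729051 0.0171775 ]
8.2
```

View pics/g2.png

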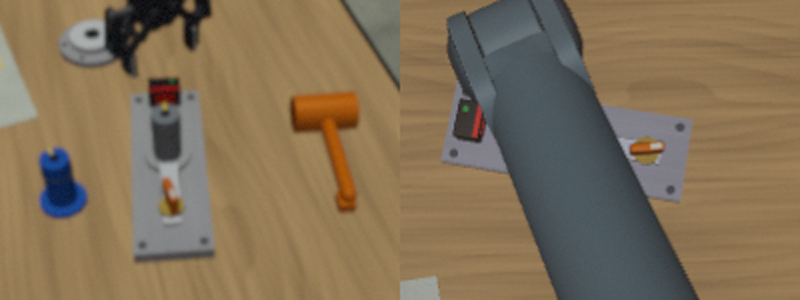

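```bash
python3 - <<'E'
from ang import *
j=np.array(read_qpos()); j[0]+=.75; move_j(j); print(read_time_s(),read_eef_pos())
im=read_camera("top");s=read_camera("side");cv2.imwrite("pics/top3.png",im[:,:,::-1])
cv2.imwrite("pics/side3.png",s[:,:,::-1])
r,a=cart(im.copy(),q); w=wing(im,q)
o=np.hstack([np.clip(r,0,255).astype(np.uint8),w])[:,:,::-1]
o=cv2.resize(o,None,fx=2.4,fy=2.4); cv2.imwrite("pics/rect3.png",o)
cv2.imwrite("pics/cs3.png",cv2.resize(s[130:250,150:310,::-1],None,fx=5,fy=5,interpolation=2))
E
```

```text
9.6833 [ 0.44331976 -0.31884787  0.18808654]
yellow c mm [-2.5408754  17.39135192] hole mm [-1.07141583  1.97973726] angle from fixture x deg 95.44654641715074 pca 136.61985103349969
```

View pics/rect3.png

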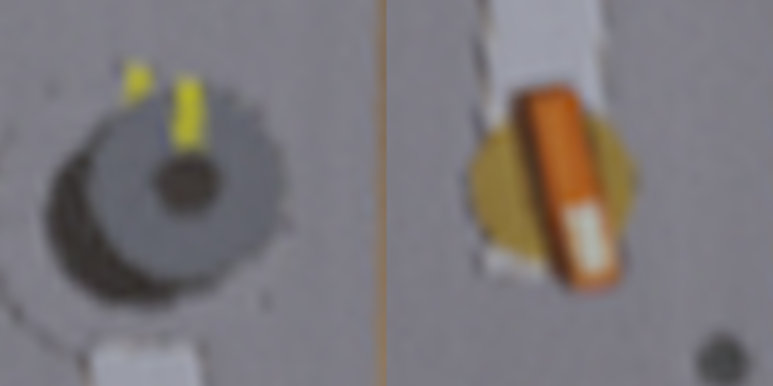

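View pics/cs3.png

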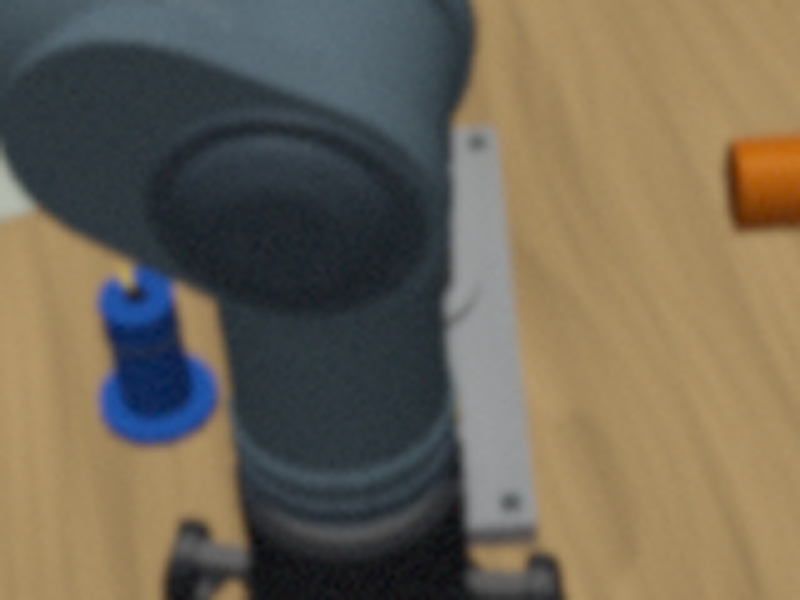

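```bash
cat > m.py <<'E'
from ang import *
def plane(im,z,x0=0,y0=0,n=161):
    g=(np.arange(n)-n//2)*.0005
    X,Y=np.meshgrid(g+x0,g[::-1]+y0); pts=np.c_[X.ravel(),Y.ravel(),np.full(X.size,z)]@rz(q[2]).T+[q[0],q[1],0]
    uv=proj("top",pts).astype(np.float32).reshape(n,n,2)
    return X,Y,cv2.remap(im,uv[...,0],uv[...,1],cv2.INTER_CUBIC).astype(float)
def mark(im):
    X,Y,r=plane(im,.11)
    yl=np.clip(np.minimum(r[...,0],r[...,1])-r[...,2]-25,0,None)
    n,l,st,ce=cv2.connectedComponentsWithStats((yl>0).astype(np.uint8))
    for i in range(1,n):
        if st[i,4]<40: continue
        m=(l==i)*yl; c=np.array([(m*X).sum(),(m*Y).sum()])/m.sum()
        C=np.cov(np.c_[X.ravel(),Y.ravel()].T,aweights=m.ravel()); v=np.linalg.eigh(C)[1][:,1]
        print("comp",st[i,4],c*1e3,"pca",np.degrees(np.arctan2(v[1],v[0]))%180)
    g=cv2.GaussianBlur(r,(0,0),2).sum(2); rr=np.hypot(X,Y); thr=(g[rr<.005].min()+np.median(g[(rr>.008)&(rr<.015)]))/2
    m=(g<thr)&(rr<.010); print("hole",X[m].mean()*1e3,Y[m].mean()*1e3,m.sum())
    X,Y,r=plane(im,.028,n=201)
    yl=np.clip(np.minimum(r[...,0],r[...,1])-r[...,2]-25,0,None); rr=np.hypot(X,Y)
    m=yl*(rr>.02)*(rr<.036); print("foot c",(m*X).sum()/m.sum()*1e3,(m*Y).sum()/m.sum()*1e3,(m>0).sum())
    return r
if __name__=="__main__":
    for f in("top0","top3"):
        r=mark(cv2.imread(f"pics/{f}.png")[:,:,::-1].copy())
        cv2.imwrite(f"pics/foot_{f}.png",cv2.resize(np.clip(r,0,255).astype(np.uint8)[:,:,::-1],None,fx=3,fy=3))
E
python3 m.py
```

```text
comp 389 [12.0572119   8.28668404] pca 32.34064573276672
hole -0.43913857677902624 0.7387640449438205 534
foot c 24.292990564221068 16.40997496630079 421
comp 165 [-11.51526342  23.10856721] pca 76.46246419740845
comp 401 [-0.95014013 16.63582166] pca 87.3781644818942
hole -1.0910852713178294 1.9031007751937992 516
foot c 7.740996621621623 27.185371621621627 639
```

View pics/foot_top3.png

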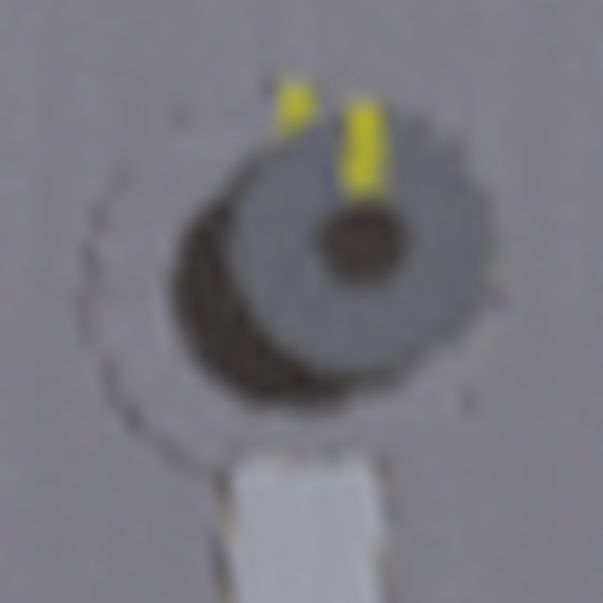

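Mark direction: hole (-1.1, 1.9) to top yellow (-0.95, 16.6) gives 89.5° from fixture x, against a target of 90°. The foot line at about (-1, 32) agrees. The cartridge is square and released, so on to the thumbscrew.

```bash
python3 - <<'E'
from h import *
c=fx(-.0006,-.1195,0); o=down(q[2]-np.radians(76)+np.pi/2)
move_ptp([c[0],c[1],.17],o)
movel([c[0],c[1],.077],o,speed=.12); print(read_time_s(),read_eef_pos(),read_ft_force(),read_qpos())
move_gripper(.0,60); pause(.2)
print(read_time_s(),read_finger_gap(),read_ft_force(),read_ft_torque(),read_qpos()[6])
cv2.imwrite("pics/side4.png",cv2.resize(read_camera("side")[110:260,150:350,::-1],None,fx=4,fy=4,interpolation=2))
E
```

```text
11.8 [ 0.52090594 -0.0503795   0.07764557] [0.43073626 0.93988249 0.02819847] [ 0.75881991  0.49138789 -0.87309776  1.98394163  0.48590701  0.88581297
 -0.31823381]
12.675 0.009730109696135724 [ 2.42895833 -0.31890994  2.00239454] [-0.05184835 -0.36645586  0.02949523] -0.31828918454532124
```

View pics/side4.png

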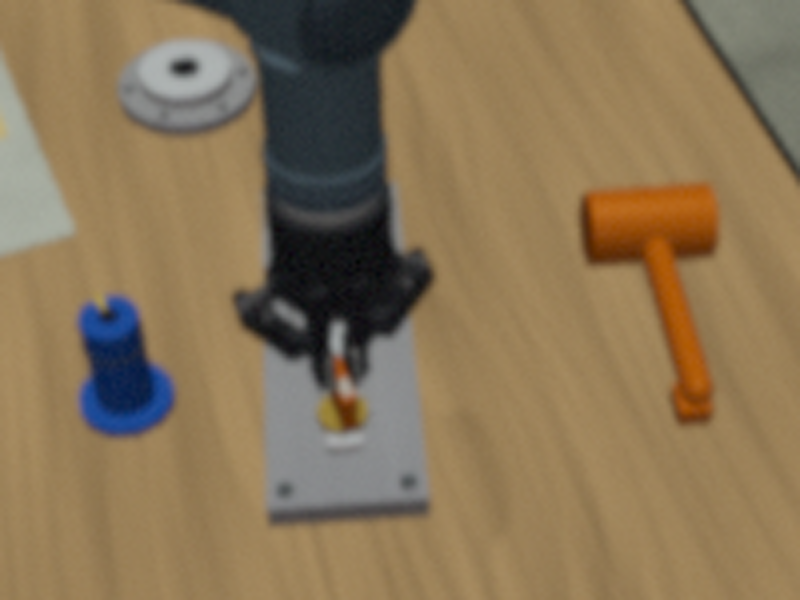

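```bash
cat > scr.py <<'E'
from h import *
def st(tag=""):
    T=read_ft_torque();F=read_ft_force();print(tag,round(read_time_s(),2),"q7",round(read_qpos()[6],4),"Tz",round(T[2],3),"F",np.round(F,1),"gap",round(read_finger_gap(),4),"eff7",round(read_effort()[6],3),flush=True)
    return T[2]
E
python3 - <<'E'
from scr import *
j=np.array(read_qpos()); q0=j[6]; b=st()
for d in(.6,1.2,1.8):
    j[6]=q0-d; move_j(j); t=st(d)
    if abs(t)>.4: break
E
```

```text
12.72 q7 -0.3183 Tz 0.039 F [ 2.7 -0.3  1.3] gap 0.0096 eff7 -0.044
0.6 13.35 q7 -0.9168 Tz -0.084 F [1.3 0.5 1.8] gap 0.0095 eff7 0.039
1.2 13.97 q7 -1.5161 Tz -0.044 F [ 1.2 -0.7  2.4] gap 0.0095 eff7 0.035
1.8 14.6 q7 -2.1158 Tz -0.036 F [1.3 1.2 2.4] gap 0.0096 eff7 0.032
```

```bash
python3 - <<'E'
from scr import *
j=np.array(read_qpos()); j[6]=-2.1183
for k in range(12):
    j[6]-=.05
    if j[6]<-2.75: break
    move_j(j); t=st(round(j[6],4))
    if abs(t)>.45: break
s=read_camera("side");cv2.imwrite("pics/side5.png",cv2.resize(s[110:260,150:350,::-1],None,fx=4,fy=4,interpolation=2))
E
```

```text
-2.1683 14.85 q7 -2.1662 Tz -0.075 F [0.5 0.2 2.3] gap 0.0094 eff7 0.028
-2.2183 15.1 q7 -2.2161 Tz -0.05 F [0.5 0.3 2.8] gap 0.0096 eff7 0.027
-2.2683 15.35 q7 -2.2662 Tz -0.032 F [0.2 0.2 2.5] gap 0.0098 eff7 0.027
-2.3183 15.6 q7 -2.3162 Tz -0.058 F [ 0.6 -0.6  2. ] gap 0.0102 eff7 0.027
-2.3683 15.85 q7 -2.3662 Tz 0.01 F [1.2 0.3 2.6] gap 0.0094 eff7 0.027
-2.4183 16.1 q7 -2.4154 Tz 0.342 F [ 0.7 -0.   1. ] gap 0.0096 eff7 -0.348
-2.4683 16.35 q7 -2.4645 Tz 1.004 F [ 1.2 -0.1  2.5] gap 0.0099 eff7 -1.005
```

View pics/side5.png

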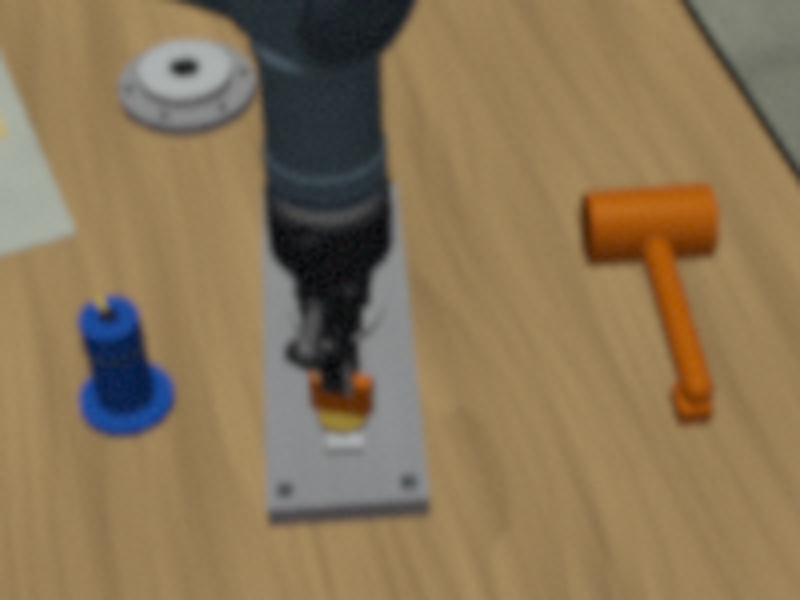

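It seated at q7 ≈ -2.39, where the torque rose sharply to 1.0 N m. That agrees with the -2.40 predicted from the pictures. Next I unload in small steps to check for slip, then back off a quarter turn.

```bash
python3 - <<'E'
from scr import *
j=np.array(read_qpos()); st()
for a in(-2.44,-2.415,-2.39,-2.365,-2.34):
    j[6]=a; move_j(j); st(a)
for a in (-1.6,-.82): j[6]=a; move_j(j); st(a)
pause(.2); st()
for c in("side","top"):cv2.imwrite(f"pics/{c}6.png",read_camera(c)[:,:,::-1])
E
python3 -c "
import cv2,numpy as np
a=cv2.imread('pics/side6.png')[110:260,150:350];b=cv2.imread('pics/top6.png')[150:300,150:350]
cv2.imwrite('pics/g6.png',cv2.resize(np.hstack([a,b]),None,fx=2,fy=2,interpolation=2))
cv2.imwrite('pics/g6b.png',cv2.resize(a[70:120,50:120],None,fx=8,fy=8,interpolation=2))"
```

```text
16.4 q7 -2.4651 Tz 0.956 F [ 1.5 -0.8  2.3] gap 0.0099 eff7 -0.987
-2.44 16.65 q7 -2.4397 Tz 0.78 F [0.7 0.8 1.5] gap 0.01 eff7 -0.705
-2.415 16.9 q7 -2.4162 Tz 0.356 F [1.1 1.  2.4] gap 0.0097 eff7 -0.352
-2.39 17.15 q7 -2.3916 Tz -0.026 F [0.3 0.3 2.3] gap 0.0096 eff7 -0.005
-2.365 17.4 q7 -2.3661 Tz 0.022 F [0.8 0.5 2.2] gap 0.0096 eff7 0.006
-2.34 17.65 q7 -2.3409 Tz 0.052 F [0.3 0.5 2.4] gap 0.0096 eff7 -0.008
-1.6 18.39 q7 -1.6016 Tz 0.079 F [ 1.1 -0.8  2.4] gap 0.0096 eff7 -0.039
-0.82 19.16 q7 -0.8218 Tz 0.019 F [1.  0.3 2.6] gap 0.0098 eff7 -0.037
 19.36 q7 -0.8208 Tz 0.016 F [1.  0.1 2.8] gap 0.0097 eff7 -0.002
```

View pics/g6.png

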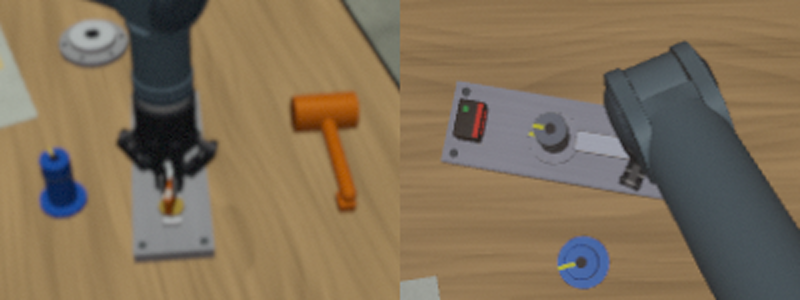

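View pics/g6b.png

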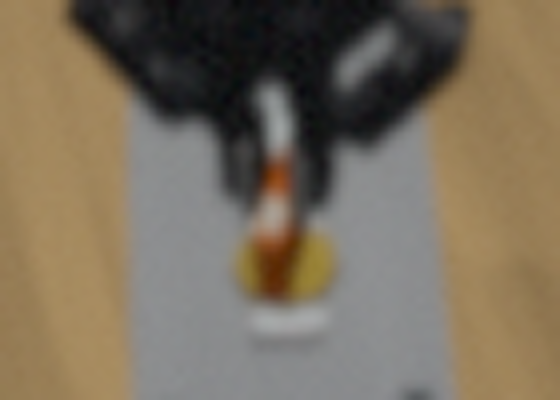

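```bash
python3 - <<'E'
from m import *
M=R.from_quat(read_tcp_rot()).as_matrix(); y=M[:,1]; print("joint est from tool yaw",-(np.arctan2(y[1],y[0])-np.pi/2-q[2]))
mark(cv2.imread("pics/top6.png")[:,:,::-1].copy())
print(read_time_s(),read_joint_vel().round(3) if hasattr(read_joint_vel(),'round') else read_joint_vel())
E
```

```text
joint est from tool yaw 1.8275114410242828
comp 167 [-11.51893463  23.10865808] pca 77.1942050708639
comp 400 [-0.95078547 16.6377025 ] pca 87.36337885405929
hole -1.0669216061185471 1.8948374760994264 523
foot c 7.726343876090069 27.192389040739293 645
19.4583 [-0.     0.002 -0.001  0.     0.001 -0.001  0.001]
```

```bash
python3 -c "
from bench import *
sign_off();print(read_time_s(),read_finger_gap())"
```

```text
the job is handed in; nothing more can be done
the job is handed in; nothing more can be done
```

The job is handed in at about 19.5 s: the cartridge's mark faces the reader, and the thumbscrew is seated, backed off a quarter turn and still gripped.

- **Cartridge:** I turned the grey cartridge about 58.5° counter-clockwise in its nest and let go. The last top picture puts its mark at about 89.5° against the ideal 90°. The direction of the yellow line taken alone read 87.4°, which I trust less because of the coarse pixels. It had not moved by the end.
- **Thumbscrew:** I turned it clockwise until the torque rose sharply to 1.0 N m, with the stop at a wrist angle of about -2.39. Unloading showed springing but no slip in the grip. I then backed it off 1.57 rad. Tool yaw compared with the fitted fixture gives a joint value of about 1.83, which is the target. The grip was set to 60 N and the forces at the wrist were about 3 N.
- **Bystanders:** The arm did not come near the mallet, flange, collet or blue look-alike.

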